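# Close up the card-box rack

### The job

Make room at the open end of the white rack: push the row of four business-card boxes along it, all together, until they stand fully home against the upright end plate with no gaps between them. Just push, keeping the boxes upright and sliding: do not pick up or tip any box, let the row come apart, or shove the rack along the desk, and leave the spare box, pen cup, stapler and sticky notes where they are.

Things in the scene. Friction and masses are not known exactly. Their poses are not given: they have to be found in the camera images.
- rack: White sheet-steel rack 110 x 434 mm, loose on the desk (1.6 kg; slides on it at 10 to 20 N). A straight channel: floor top 6 mm above the desk, 104 mm clear between side lips with tops 21 mm above the desk, an end plate 83 mm high at one end, the other open. Origin: mid-channel on the desk. y runs along the channel to the end plate, x across, z up. Turned up to 26 degrees.
- end_plate (a point): The end stop: foot of the end plate's inner face, mid-width, on the rack floor, at y = +210 mm in the rack's frame.
- open_end (a point): Mid-width of the rack's open end, on the rack floor, at y = -220 mm in the rack's frame. At least 100 mm of empty rack lies between it and the row.
- box_blue: Closed business-card box, blue plastic, one of four alike standing face to face in the rack in changing order: 100 mm across the channel (x), 44 mm along it (y), 62 mm high, flat faces, 0.15 to 0.28 kg. Origin: centre of its underside, on the rack floor. 60 to 150 mm is free ahead of the first box. Pushed within 30 mm of the rack floor a box slides; pushed high it tips.
- box_white: Closed business-card box, white plastic, one of four alike standing face to face in the rack in changing order: 100 mm across the channel (x), 44 mm along it (y), 62 mm high, flat faces, 0.15 to 0.28 kg. Origin: centre of its underside, on the rack floor. 60 to 150 mm is free ahead of the first box. Pushed within 30 mm of the rack floor a box slides; pushed high it tips.
- box_green: Closed business-card box, green plastic, one of four alike standing face to face in the rack in changing order: 100 mm across the channel (x), 44 mm along it (y), 62 mm high, flat faces, 0.15 to 0.28 kg. Origin: centre of its underside, on the rack floor. 60 to 150 mm is free ahead of the first box. Pushed within 30 mm of the rack floor a box slides; pushed high it tips.
- box_grey: Closed business-card box, grey plastic, one of four alike standing face to face in the rack in changing order: 100 mm across the channel (x), 44 mm along it (y), 62 mm high, flat faces, 0.15 to 0.28 kg. Origin: centre of its underside, on the rack floor. 60 to 150 mm is free ahead of the first box. Pushed within 30 mm of the rack floor a box slides; pushed high it tips.
- box_red: Spare business-card box, red, same size as the others (100 x 44 x 62 mm, long side along its x), standing on the desk beside the rack; it is not part of this job. Origin: centre of its underside.
- pen_cup: Black round pen cup, 80 mm across, 100 mm high (pens stick out to about 155 mm), on the desk beyond the rack. Origin: centre of its underside.
- stapler: Stapler with blue top, 140 mm long (along its y), 36 mm wide, 50 mm high, lying on the desk on the robot's side of the rack. Origin: centre of its underside.
- notes: Yellow block of sticky notes, 75 x 75 mm, 23 mm high, on the desk beyond the rack. Origin: centre of its underside.
Things that resemble listed ones, but are neither listed nor needed, are in the scene too. Leave any brown or yellow look-alike of the box_blue alone.

How it is judged:
By the outcome, as a careful person would: the job done as asked, in the order asked, and still so for the second after the job is handed in, with the robot touching nothing.
It also fails if it takes over 35 s, if anything falls off the work surface, if the arm or the gripper's body presses on something with over 40 N, if the wrist force passes 120 N, or if a joint passes its speed limit or range.

### The arm

A 7-joint arm with a two-finger parallel gripper is mounted at the origin on the work surface. World frame = base frame: x ahead of the robot, y to its left, z up, the work surface at z = 0. Lengths are in m, angles in rad, forces in N, time in s.
With the tool pointing down it reaches from about 0.4 to 0.85 m from the base axis. Payload 10.4 kg.
Tool frame: the origin (TCP) lies at the very end of the fingers, on their centre line; the grasp point (between the pads) lies r.hold_point_z behind it (r.hold_point_z is the distance from the TCP to the grasp point, in m); z points along the fingers, y is the direction in which the jaws open and shut (so a half turn about z gives the same grasp; the last joint's range is limited). The gripper opens to 87 mm and grips with 3 to 60 N. Pads are 19 mm wide; open, the fingers measure 117 mm over their backs; the gripper's body (75 mm by 190 mm) begins 51 mm behind the grasp point.
Start: joints at [-1.307, 0.332, -0.065, 1.46, 0.022, 1.35, -0.088], TCP at [0.177, 0.599, 0.223] pointing down, gripper open.
Joint ranges: [-2.6, 2.6], [-0.5, 2.12], [-1.47, 1.34], [0.16, 2.42], [-1.27, 4.41], [0.06, 2.06], [-2.6, 2.6]. Speed limits (rad/s): [2.22, 2.22, 2.79, 2.79, 3.14, 3.14, 3.14].

### API

Orientations are given as a unit quaternion [x, y, z, w].
In Python, from bench import r gives the robot as it stands.
- The arm moves only by the tool send_rows, never from a script. Its argument "commands" is a list of rows, each a list of 7 numbers: the shift along the world's x, y, z normalised to -1 to 1, where 1 is 0.03 m, then the turn, a rotation vector about the world's x, y, z normalised to -1 to 1, where 1 is 5 degrees, then the gripper command: -1 is fully open, 1 is shut, values between are in proportion. In form: [[tx, ty, tz, ax, ay, az, jaw], ...]. A call has 1 to 10 rows; each row shifts and turns the pose as measured when the row begins; what a row does not reach is not made up. A row lasts 1/12 s, in which the tool goes at most 41.7 mm and 7.16 degrees, less where a joint would pass 70% of its speed; a pose out of reach is approached as far as the arm can. A call with a number of a shift or a turn outside -1 to 1 is refused whole. A call with a gripper value outside its range is refused whole. The fingers move at their own pace and stop on an object; "grip_force" is the grip in N (left out, the last holds). Time passes only in rows, so rows that do not move let the fingers close. It gives the time, the measured TCP pose, the force and the opening at its end, in the units of the state.
- r.read_state(): the state, without advancing time (a new reading comes with each control period).
- r.camera(name): name is "scene" or "top"; returns the picture (400x640x3 uint8, blue, green, red); there is no depth.
- r.calibration(name): a dict with "K" (3x3 intrinsics, pixels), "R" (3x3) and "t" (3): a world point X has camera coordinates R X + t. Camera axes: x right, y down, z forward; pixel columns grow to the right and rows downward; lengths in m; the calibration is good to about 2 mm. A picture is of the moment at which its call begins. calibration takes no time and is no camera call.
- r.close_job(): hands the job in, once; it reports no verdict.
The state is a dict: "time": time; "joint_positions": joint angles; "joint_vel": joint speeds; "joint_torque": joint torques, N m; "ee_pos": TCP position; "eef_rot": TCP orientation; "ft_force": force on the tool from outside, world axes, zero at the start; "torque": the same for the moment, N m; "width": finger opening in m.
Only numpy, scipy, OpenCV 4.12 (cv2) and the standard library are available. Lean on these libraries where they do the work, as an engineer would, in place of code of your own. Each camera call takes 0.05 s, during which the arm holds its last target.

## Working session

There is one attempt and no reset: what is moved stays moved. The work goes in short steps, Python scripts to look and compute and a tool call to move; the robot and the scene stay as the last step left them, time stands still between calls to the robot, and variables do not carry over. Pictures are saved under pics/ and viewed, and the job is handed in when it is done.

Besides the shell and the picture viewer there is one more tool, called after ">>>" as name(argument=value, ...) on one line, values as JSON. send_rows: Moves the arm, as the interface text tells. Scaled input: -1 to 1 covers 0.03 m each way for a shift and 5 degrees each way for a turn. Its arguments: {"type":"object","properties":{"commands":{"type":"array"},"grip_force":{"type":"number"}},"required":["commands"]}

```bash
mkdir -p pics
python3 - <<'E'
from bench import r
import cv2,numpy as np
for n in("scene","top"):
    cv2.imwrite(f"pics/{n}0.png",r.camera(n)); c=r.calibration(n); print(n,c["K"],np.round(c["R"],3),c["t"])
s=r.read_state();print(s["time"],s["ee_pos"],s["eef_rot"],s["width"],s["ft_force"],r.hold_point_z)
E
```

```text
scene [[466.29816884   0.         314.93914708]
 [  0.         466.29816884 201.2688661 ]
 [  0.           0.           1.        ]] [[ 0.568  0.823  0.003]
 [ 0.643 -0.441 -0.626]
 [-0.514  0.357 -0.78 ]] [-0.37811078 -0.2781573   1.34871434]
top [[465.74631485   0.         305.06609784]
 [  0.         465.74631485 195.09663506]
 [  0.           0.           1.        ]] [[-0.007 -1.    -0.019]
 [-0.987  0.01  -0.161]
 [ 0.161  0.018 -0.987]] [0.08550154 0.57547345 0.94053909]
0.1 [0.17668714 0.59913983 0.22182334] [ 1.42866371e-01  9.89741771e-01 -6.50336224e-04 -5.57103648e-05] 0.08699622685981198 [ 0.15621075 -0.14663787 -0.61872886] 0.0187
```

View pics/scene0.png

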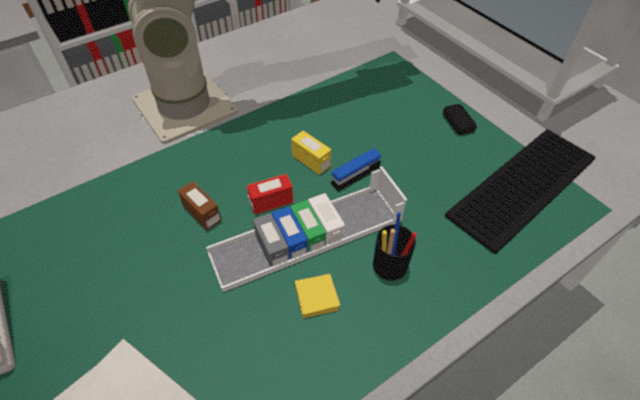

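View pics/top0.png

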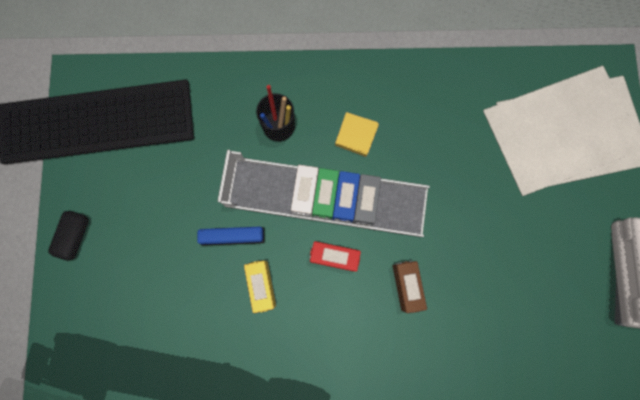

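```bash
cat > h.py <<'E'
import numpy as np
from bench import r
def ray(n,uv,z):
    c=r.calibration(n);K,R,t=map(np.array,(c["K"],c["R"],c["t"]))
    d=R.T@np.linalg.solve(K,[uv[0],uv[1],1.]);o=-R.T@t
    return o+d*(z-o[2])/d[2]
def proj(n,X):
    c=r.calibration(n);p=np.array(c["K"])@(np.array(c["R"])@np.array(X)+np.array(c["t"]));return p[:2]/p[2]
E
python3 - <<'E'
import cv2
a=cv2.imread("pics/top0.png")[140:250,210:440]
cv2.imwrite("pics/topc.png",cv2.resize(a,None,fx=3.4,fy=3.4,interpolation=cv2.INTER_CUBIC))
a=cv2.imread("pics/scene0.png")[160:295,200:415]
cv2.imwrite("pics/scc.png",cv2.resize(a,None,fx=3.6,fy=3.6,interpolation=cv2.INTER_CUBIC))
E
```

```text
(no output)
```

View pics/topc.png

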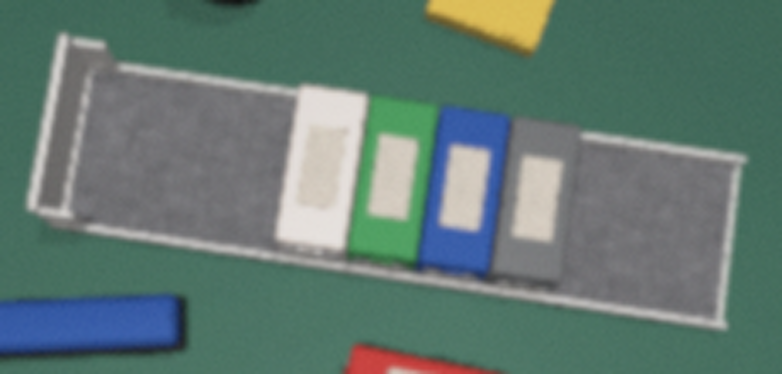

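View pics/scc.png

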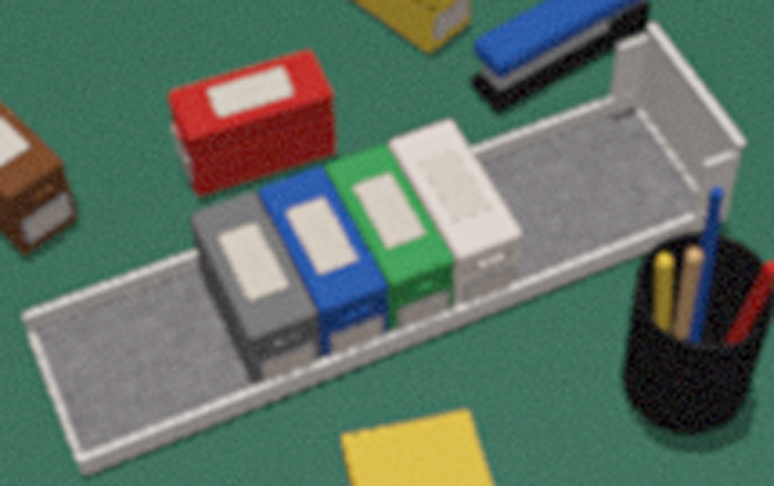

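Run:
```python
from h import *
T=lambda p,z: ray("top",(p[0]/3.4+210-.35,p[1]/3.4+140-.35),z)
S=lambda p,z: ray("scene",(p[0]/3.6+200-.35,p[1]/3.6+160-.35),z)
oU=T((745,157),.021);oL=T((723,326),.021);lU=T((118,66),.021);lL=T((80,228),.021)
print("open",oU,oL,np.linalg.norm(oU-oL))
yv=(lU-oU)+(lL-oL);yv[2]=0;yv/=np.linalg.norm(yv)
for a,b in((oU,lU),(oL,lL)):
    d=b-a;print("lip ang",np.degrees(np.arctan2(d[1],d[0])))
d=oU-oL;print("end perp ang",np.degrees(np.arctan2(d[1],d[0])))
xv=np.array([yv[1],-yv[0],0]);om=(oU+oL)/2;org=om+.22*yv;org[2]=0
print("org",org,"y ang",np.degrees(np.arctan2(yv[1],yv[0])))
F=lambda p:np.round([(p-org)@xv,(p-org)@yv],4)
for n,p in dict(greyR=(581,125),greyRl=(557,285),whU=(301,87),whL=(277,247),bg=(511,117),).items():print(n,F(T(p,.068)))
print("plate top",F(T((62,36),.089)),F(T((32,210),.089)))
print("red",F(T((355,345),.068)))
# scene
print("S open",S((25,318),.021),S((82,462),.021))
for p in((195,210),(250,335),(450,120),(518,235)):print("S box",F(S(p,.068)))
print("S plate",F(S((650,25),.089)),F(S((742,145),.089)))
```

```text
open [ 0.59817341 -0.1881845   0.021     ] [ 0.49034698 -0.16905956  0.021     ] 0.10950937288589185
lip ang 80.90707396839618
lip ang 80.76082503252847
end perp ang -10.057828927077566
org [0.57930672 0.03856853 0.        ] y ang 80.83359263721425
greyR [ 0.0494 -0.1095]
greyRl [-0.0503 -0.1077]
whU [0.0476 0.064 ]
whL [-0.0529  0.063 ]
bg [ 0.048  -0.0665]
plate top [0.0528 0.2114] [-0.0553  0.2101]
red [-0.1044  0.0073]
S open [ 0.49517671 -0.16949555  0.021     ] [ 0.60172393 -0.18638363  0.021     ]
S box [-0.0475 -0.105 ]
S box [ 0.049  -0.1082]
S box [-0.0452  0.0649]
S box [0.052  0.0622]
S plate [-0.046   0.2079] [0.0635 0.2079]
```

>>> send_rows(commands=[[0.78,-0.6,0,0,0,-0.55,-0.15],[0.78,-0.6,0,0,0,-0.55,-0.15],[0.78,-0.6,0,0,0,-0.55,-0.15],[0.78,-0.6,0,0,0,-0.55,-0.15],[0.78,-0.6,0,0,0,-0.55,-0.15],[0.78,-0.6,0,0,0,-0.55,-0.15],[0.78,-0.6,0,0,0,-0.55,-0.15],[0.78,-0.6,0,0,0,-0.55,-0.15],[0.78,-0.6,0,0,0,-0.55,-0.15],[0.78,-0.6,0,0,0,-0.55,-0.15]])

```text
time: 0.93
ee_pos: [0.4094, 0.4125, 0.217]
eef_rot: [0.377, 0.926, -0.003, -0.004]
ft_force: [0.1, 0.2, -0.4]
width: 0.0502
```

>>> send_rows(commands=[[0.4,-0.93,0,0,0,-0.55,-0.15],[0.4,-0.93,0,0,0,-0.55,-0.15],[0.4,-0.93,0,0,0,-0.55,-0.15],[0.4,-0.93,0,0,0,-0.55,-0.15],[0.4,-0.93,0,0,0,-0.55,-0.15],[0.4,-0.93,0,0,0,-0.55,-0.15],[0.4,-0.93,0,0,0,-0.55,-0.15],[0.4,-0.93,0,0,0,-0.55,-0.15],[0.4,-0.93,0,0,0,-0.55,-0.15],[0.4,-0.93,0,0,0,-0.55,-0.15]])

```text
time: 1.77
ee_pos: [0.5337, 0.1187, 0.2134]
eef_rot: [0.596, 0.803, -0.005, -0.006]
ft_force: [-0.4, -0.6, -0.1]
width: 0.05
```

>>> send_rows(commands=[[0.08,-0.88,0,0,0,-0.55,-0.15],[0.08,-0.88,0,0,0,-0.55,-0.15],[0.08,-0.88,0,0,0,-0.55,-0.15],[0.08,-0.88,0,0,0,-0.55,-0.15],[0.08,-0.88,0,0,0,-0.55,-0.15],[0.08,-0.88,0,0,0,-0.55,-0.15],[0.08,-0.88,0,0,0,-0.55,-0.15],[0.08,-0.88,0,0,0,-0.55,-0.15],[0.08,-0.88,0,0,0,-0.55,-0.15],[0.08,-0.88,0,0,0,-0.55,-0.15]])

```text
time: 2.6
ee_pos: [0.5565, -0.1598, 0.2107]
eef_rot: [0.778, 0.628, -0.005, -0.008]
ft_force: [0.0, -0.0, 0.1]
width: 0.0496
```

```bash
cat >> h.py <<'E'
org=np.array([0.5793,0.0386,0]);yv=np.array([.1593,.9872,0]);xv=np.array([.9872,-.1593,0])
def F(p):p=np.array(p);return np.round([(p-org)@xv,(p-org)@yv,p[2]],4)
def st():
    from scipy.spatial.transform import Rotation as Ro
    s=r.read_state();R=Ro.from_quat(s["eef_rot"]).as_matrix()
    f=np.array(s["ft_force"])
    print("t",s["time"],"rack xyz",F(s["ee_pos"]),"jaw ang",np.degrees(np.arctan2(R[1,1],R[0,1])),"tool z in rack",np.round([R[:,2]@xv,R[:,2]@yv,R[2,2]],3),"f x,y,z",np.round([f@xv,f@yv,f[2]],2),"w",s["width"])
E
python3 -c "
from h import *
st()"
```

```text
t 2.6 rack xyz [ 0.0091 -0.1995  0.2107] jaw ang -12.197747242709859 tool z in rack [-0.019  0.004 -1.   ] f x,y,z [ 0.03 -0.03  0.11] w 0.049613539754911555
```

>>> send_rows(commands=[[-0.03,0.26,-0.5,0.39,-0.12,0.15,-0.15],[-0.03,0.26,-0.5,0.39,-0.12,0.15,-0.15],[-0.03,0.26,-0.5,0.39,-0.12,0.15,-0.15],[-0.03,0.26,-0.5,0.39,-0.12,0.15,-0.15],[0,0,-0.9,0,0,0,-0.15],[0,0,-0.9,0,0,0,-0.15],[0,0,-0.8,0,0,0,-0.15],[0,0,0,0,0,0,-0.15]])

```text
time: 3.27
ee_pos: [0.5504, -0.137, 0.0669]
eef_rot: [0.764, 0.641, 0.056, -0.048]
ft_force: [-1.1, 0.9, -0.7]
width: 0.0501
```

```bash
python3 -c "
from h import *
import cv2
st()
cv2.imwrite('pics/s1.png',cv2.resize(r.camera('scene')[120:320,160:440],None,fx=2.8,fy=2.8))
cv2.imwrite('pics/t1.png',cv2.resize(r.camera('top')[100:280,190:470],None,fx=2.8,fy=2.8))
"
```

```text
t 3.2667 rack xyz [-0.0006 -0.1779  0.0669] jaw ang -9.948224910664386 tool z in rack [ 0.     0.147 -0.989] f x,y,z [-1.25  0.67 -0.73] w 0.050144519620900704
```

View pics/s1.png

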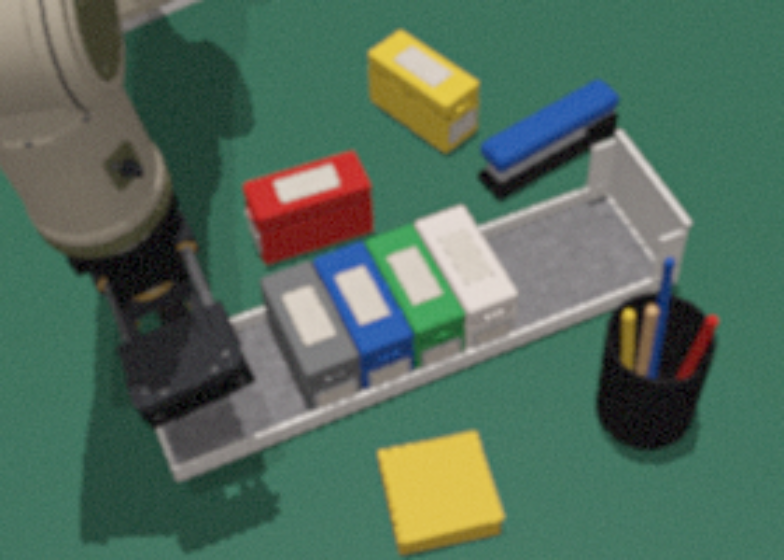

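View pics/t1.png

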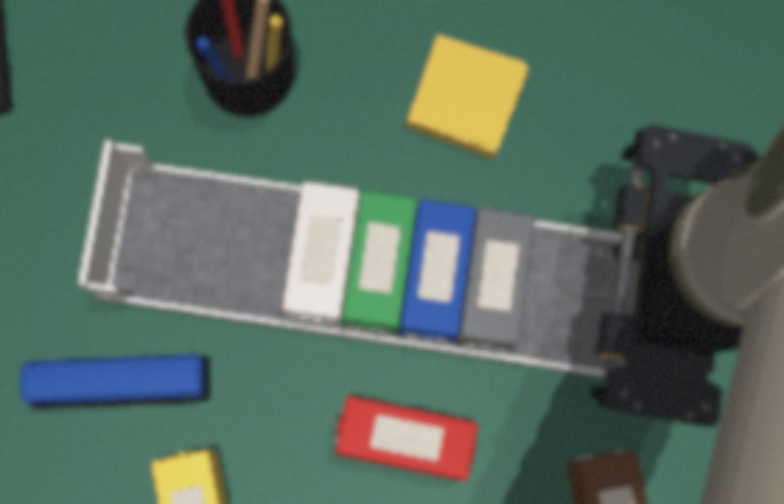

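>>> send_rows(commands=[[0,0,-0.6,0,0,0.15,-0.15],[0,0,-0.5,0,0,0,-0.15],[0,0,-0.3,0,0,0,-0.15],[0,0,0,0,0,0,-0.15],[0,0,0,0,0,0,-0.15]])

```text
time: 3.78
ee_pos: [0.5574, -0.1387, 0.0344]
eef_rot: [0.759, 0.647, 0.06, -0.043]
ft_force: [0.1, -0.9, -0.0]
width: 0.0502
```

```bash
python3 -c "
from h import *
st()"
```

```text
t 3.7833 rack xyz [ 0.0066 -0.1785  0.0344] jaw ang -9.218732638051696 tool z in rack [ 0.013  0.147 -0.989] f x,y,z [ 0.25 -0.83 -0.03] w 0.0502293443046049
```

>>> send_rows(commands=[[-0.22,0.03,-0.3,0,0,0,-0.15],[0,0,-0.13,0,0,0,-0.15],[0,0,0,0,0,0,-0.15]])

```text
time: 4.03
ee_pos: [0.5514, -0.138, 0.0224]
eef_rot: [0.759, 0.647, 0.061, -0.042]
ft_force: [-0.1, 0.5, 0.2]
width: 0.0499
```

```bash
python3 -c "
from h import *
st()"
```

```text
t 4.0333 rack xyz [ 0.0006 -0.1788  0.0224] jaw ang -9.234010900726648 tool z in rack [ 0.016  0.147 -0.989] f x,y,z [-0.23  0.5   0.25] w 0.049905853111471936
```

>>> send_rows(commands=[[0.05,0.3,0,0,0,0,-0.15],[0.05,0.3,0,0,0,0,-0.15],[0.05,0.3,0,0,0,0,-0.15],[0.05,0.3,0,0,0,0,-0.15],[0.03,0.2,0,0,0,0,-0.15],[0,0,0,0,0,0,-0.15]])

```text
time: 4.53
ee_pos: [0.5595, -0.0901, 0.0233]
eef_rot: [0.759, 0.647, 0.062, -0.042]
ft_force: [0.4, 0.1, 0.1]
width: 0.0501
```

```bash
python3 -c "
from h import *
st()"
```

```text
t 4.5333 rack xyz [ 0.001  -0.1302  0.0233] jaw ang -9.176664201913836 tool z in rack [ 0.017  0.148 -0.989] f x,y,z [0.36 0.15 0.06] w 0.050110265209634505
```

>>> send_rows(commands=[[0.016,0.1,0,0,0,0,-0.15],[0.016,0.1,0,0,0,0,-0.15],[0.016,0.1,0,0,0,0,-0.15],[0.016,0.1,0,0,0,0,-0.15],[0.016,0.1,0,0,0,0,-0.15],[0.016,0.1,0,0,0,0,-0.15],[0.016,0.1,0,0,0,0,-0.15],[0.016,0.1,0,0,0,0,-0.15],[0.016,0.1,0,0,0,0,-0.15],[0.016,0.1,0,0,0,0,-0.15]])

```text
time: 5.37
ee_pos: [0.5626, -0.0734, 0.0237]
eef_rot: [0.763, 0.643, 0.057, -0.035]
ft_force: [-2.6, -7.1, 1.1]
width: 0.0501
```

```bash
python3 -c "
from h import *
import cv2
st()
cv2.imwrite('pics/s2.png',cv2.resize(r.camera('scene')[120:320,160:440],None,fx=2.8,fy=2.8))
cv2.imwrite('pics/t2.png',cv2.resize(r.camera('top')[100:280,190:470],None,fx=2.8,fy=2.8))
"
```

```text
t 5.3667 rack xyz [ 0.0013 -0.1132  0.0237] jaw ang -9.853582591127536 tool z in rack [ 0.02   0.132 -0.991] f x,y,z [-1.39 -7.42  1.14] w 0.0500709882806826
```

View pics/s2.png

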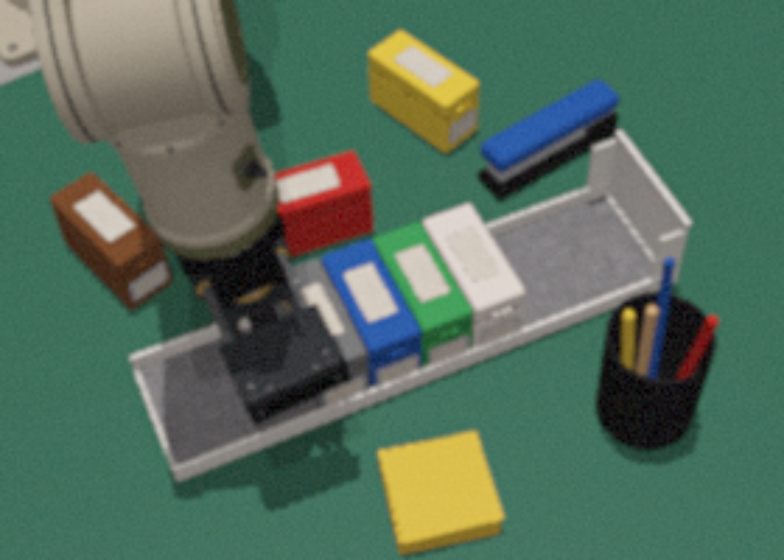

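View pics/t2.png

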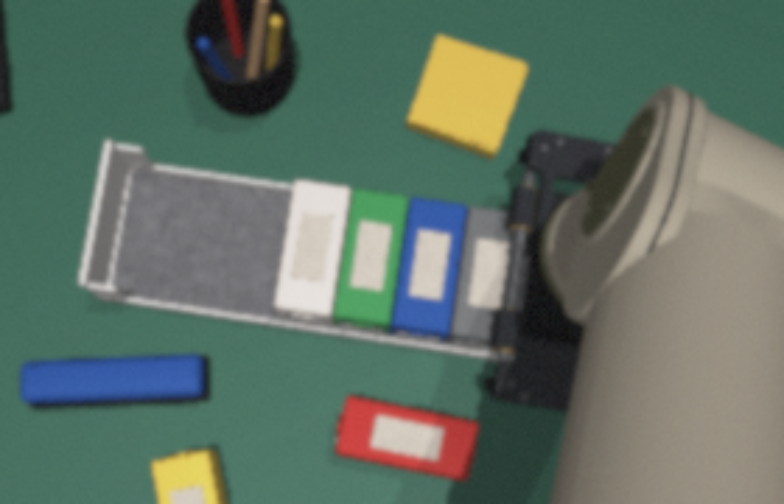

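>>> send_rows(commands=[[0.02,0.13,0,0,0,0,-0.15],[0.02,0.13,0,0.03,0,0.02,-0.15],[0.02,0.13,0,0.03,0,0.02,-0.15],[0.02,0.13,0,0.03,0,0.02,-0.15],[0.02,0.13,0,0.03,0,0.02,-0.15],[0.02,0.13,0,0.03,0,0.02,-0.15],[0.02,0.13,0,0.03,0,0.02,-0.15],[0.02,0.13,0,0.03,0,0.02,-0.15],[0.02,0.13,0,0.03,0,0.02,-0.15],[0.02,0.13,0,0.03,0,0.02,-0.15]])

```text
time: 6.3
ee_pos: [0.5648, -0.0586, 0.0237]
eef_rot: [0.765, 0.64, 0.056, -0.035]
ft_force: [-1.5, -7.2, 2.0]
width: 0.0496
```

```bash
python3 -c "
from h import *
st()"
```

```text
t 6.3 rack xyz [ 0.0012 -0.0983  0.0237] jaw ang -10.218127341826547 tool z in rack [ 0.019  0.13  -0.991] f x,y,z [-0.34 -7.4   1.96] w 0.04964526523997885
```

>>> send_rows(commands=[[0.02,0.16,0,0.04,0,0.1,-0.15],[0.02,0.16,0,0.04,0,0.1,-0.15],[0.02,0.16,0,0.04,0,0.1,-0.15],[0.02,0.16,0,0.04,0,0.1,-0.15],[0.02,0.16,0,0.04,0,0.1,-0.15],[0.02,0.16,0,0.04,0,0.1,-0.15],[0.02,0.16,0,0.04,0,0.1,-0.15],[0.02,0.16,0,0.04,0,0.1,-0.15],[0.02,0.16,0,0.04,0,0.1,-0.15],[0.02,0.16,0,0.04,0,0.1,-0.15]])

```text
time: 7.13
ee_pos: [0.5711, -0.033, 0.0236]
eef_rot: [0.744, 0.664, 0.06, -0.04]
ft_force: [0.9, -7.0, -0.3]
width: 0.0504
```

```bash
python3 -c "
from h import *
st()"
```

```text
t 7.1333 rack xyz [ 0.0033 -0.072   0.0236] jaw ang -6.566286173883797 tool z in rack [ 0.013  0.144 -0.99 ] f x,y,z [ 1.99 -6.76 -0.29] w 0.0503531815012074
```

>>> send_rows(commands=[[0.01,0.16,0,0,0,-0.12,-0.15],[0.01,0.16,0,0,0,-0.12,-0.15],[0.01,0.16,0,0,0,-0.1,-0.15],[0.015,0.16,0,0.02,0,-0.05,-0.15],[0.015,0.16,0,0.02,0,0.02,-0.15],[0.015,0.16,0,0.02,0,0.02,-0.15]])

```text
time: 7.63
ee_pos: [0.5725, -0.0192, 0.0236]
eef_rot: [0.76, 0.647, 0.058, -0.035]
ft_force: [-1.0, -6.9, 1.3]
width: 0.0503
```

```bash
python3 -c "
from h import *
import cv2
st()
cv2.imwrite('pics/t3.png',cv2.resize(r.camera('top')[100:280,190:470],None,fx=2.8,fy=2.8))
cv2.imwrite('pics/s3.png',cv2.resize(r.camera('scene')[120:320,160:440],None,fx=2.8,fy=2.8))
"
```

```text
t 7.6333 rack xyz [ 0.0025 -0.0581  0.0236] jaw ang -9.247527834300255 tool z in rack [ 0.022  0.133 -0.991] f x,y,z [ 0.13 -7.    1.34] w 0.05032164915954025
```

View pics/t3.png

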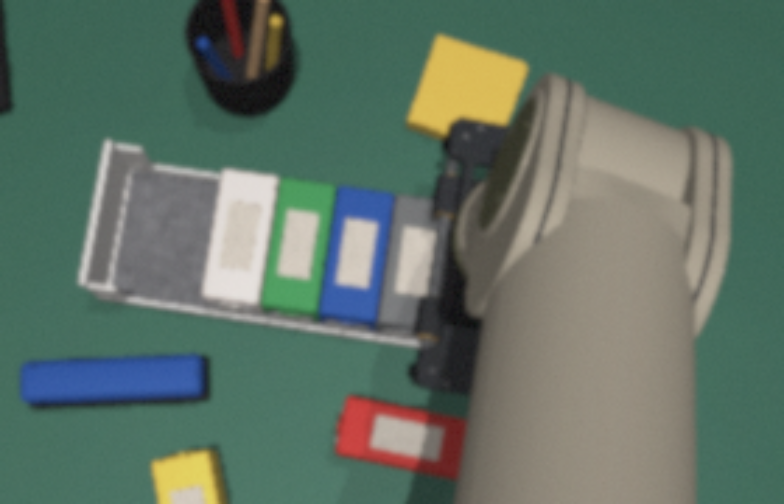

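View pics/s3.png

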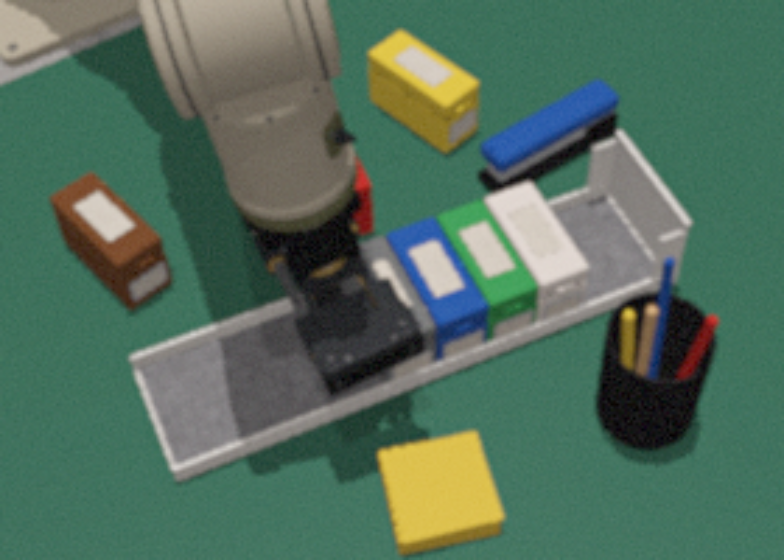

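>>> send_rows(commands=[[0.02,0.16,0,0.03,0,0.03,-0.15],[0.02,0.16,0,0.03,0,0.03,-0.15],[0.02,0.16,0,0.03,0,0.03,-0.15],[0.02,0.16,0,0.03,0,0.03,-0.15],[0.02,0.16,0,0.03,0,0.03,-0.15],[0.02,0.16,0,0.03,0,0.03,-0.15],[0.02,0.16,0,0.03,0,0.03,-0.15],[0.02,0.16,0,0.03,0,0.03,-0.15],[0.02,0.16,0,0.03,0,0.03,-0.15],[0.02,0.16,0,0.03,0,0.03,-0.15]])

```text
time: 8.57
ee_pos: [0.5773, 0.005, 0.0235]
eef_rot: [0.759, 0.648, 0.059, -0.036]
ft_force: [-1.6, -7.5, 2.8]
width: 0.05
```

```bash
python3 -c "
from h import *
st()"
```

```text
t 8.5667 rack xyz [ 0.0033 -0.0335  0.0235] jaw ang -9.09055056574574 tool z in rack [ 0.021  0.136 -0.99 ] f x,y,z [-0.36 -7.66  2.84] w 0.04998298014073467
```

>>> send_rows(commands=[[0.015,0.16,0,0.03,0,0.03,-0.15],[0.015,0.16,0,0.03,0,0.03,-0.15],[0.015,0.16,0,0.03,0,0.03,-0.15],[0.015,0.16,0,0.03,0,0.03,-0.15],[0.015,0.16,0,0.03,0,0.03,-0.15],[0.015,0.16,0,0.03,0,0.03,-0.15],[0.015,0.16,0,0.03,0,0.03,-0.15],[0.015,0.16,0,0.03,0,0.03,-0.15],[0.015,0.16,0,0.03,0,0.03,-0.15],[0.015,0.16,0,0.03,0,0.03,-0.15]])

```text
time: 9.4
ee_pos: [0.5811, 0.0276, 0.0235]
eef_rot: [0.758, 0.648, 0.059, -0.037]
ft_force: [-1.9, -8.3, 3.2]
width: 0.0502
```

```bash
python3 -c "
from h import *
import cv2
st()
cv2.imwrite('pics/t4.png',cv2.resize(r.camera('top')[100:280,190:470],None,fx=2.8,fy=2.8))
"
```

```text
t 9.4 rack xyz [ 0.0036 -0.0106  0.0235] jaw ang -9.020873750766182 tool z in rack [ 0.02   0.138 -0.99 ] f x,y,z [-0.52 -8.5   3.21] w 0.05020531270008394
```

View pics/t4.png

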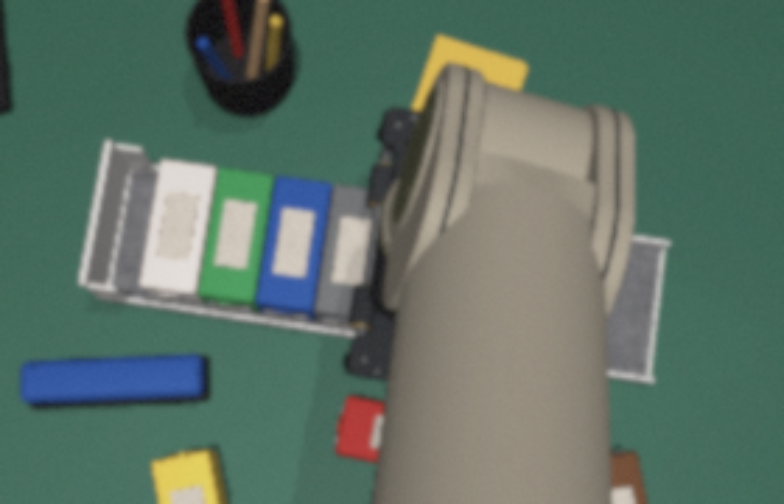

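>>> send_rows(commands=[[0.015,0.16,0,0.03,0,0.03,-0.15],[0.015,0.16,0,0.03,0,0.03,-0.15],[0.015,0.16,0,0.03,0,0.03,-0.15],[0.015,0.16,0,0.03,0,0.03,-0.15],[0.015,0.16,0,0.03,0,0.03,-0.15],[0.015,0.16,0,0.03,0,0.03,-0.15],[0.015,0.16,0,0.03,0,0.03,-0.15],[0.015,0.16,0,0.03,0,0.03,-0.15],[0.015,0.16,0,0.03,0,0.03,-0.15],[0.015,0.16,0,0.03,0,0.03,-0.15]])

```text
time: 10.28
ee_pos: [0.584, 0.045, 0.0235]
eef_rot: [0.759, 0.647, 0.057, -0.037]
ft_force: [-3.2, -8.6, 4.0]
width: 0.0499
```

```bash
python3 -c "
from h import *
import cv2
st()
cv2.imwrite('pics/t5.png',cv2.resize(r.camera('top')[100:280,190:470],None,fx=2.8,fy=2.8))
cv2.imwrite('pics/s5.png',cv2.resize(r.camera('scene')[120:320,160:440],None,fx=2.8,fy=2.8))
"
```

```text
t 10.2833 rack xyz [0.0036 0.0071 0.0235] jaw ang -9.16823499941367 tool z in rack [ 0.018  0.135 -0.991] f x,y,z [-1.83 -9.01  3.96] w 0.049884881026319224
```

View pics/t5.png

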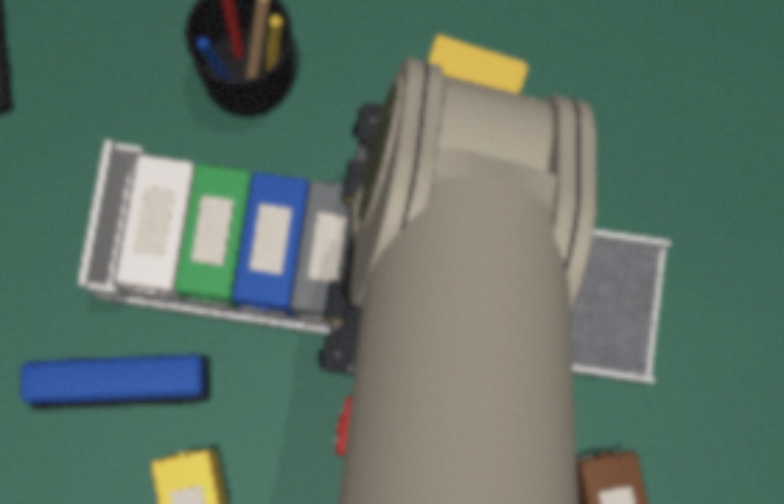

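View pics/s5.png

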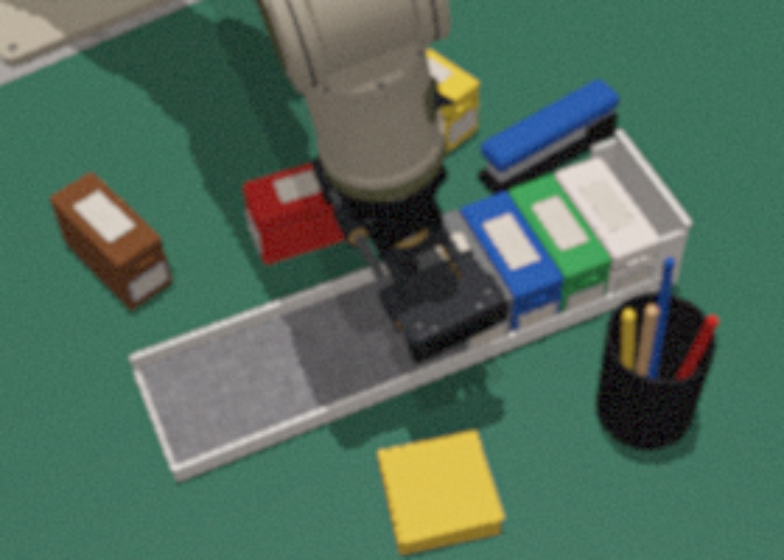

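```bash
python3 -c "
from h import *
T=lambda p,z: ray('top',(p[0]/2.8+190-.3,p[1]/2.8+100-.3),z)
for p in((136,155),(117,289),(317,182),(293,309)):print(F(T(p,.068)))
print('plate',F(T((107,142),.089)),F(T((81,285),.089)), 'open',F(T((669,242),.021)),F(T((652,380),.021)))"
```

```text
[0.0506 0.1925 0.068 ]
[-0.0521  0.1886  0.068 ]
[0.0502 0.0543 0.068 ]
[-0.0473  0.0571  0.068 ]
plate [0.0525 0.2113 0.089 ] [-0.0556  0.2109  0.089 ] open [ 0.054  -0.2207  0.021 ] [-0.0544 -0.2197  0.021 ]
```

>>> send_rows(commands=[[0.015,0.13,0.02,0.03,0,0.03,-0.15],[0.015,0.13,0.02,0.03,0,0.03,-0.15],[0.015,0.13,0.02,0.03,0,0.03,-0.15],[0.015,0.13,0.02,0.03,0,0.03,-0.15],[0.015,0.13,0.02,0.03,0,0.03,-0.15]])

```text
time: 10.8
ee_pos: [0.5848, 0.0585, 0.0248]
eef_rot: [0.757, 0.649, 0.058, -0.041]
ft_force: [-0.4, -3.3, -2.1]
width: 0.0504
```

```bash
python3 -c "
from h import *
st()"
```

```text
t 10.8 rack xyz [0.0022 0.0206 0.0248] jaw ang -8.823037087291777 tool z in rack [ 0.013  0.141 -0.99 ] f x,y,z [ 0.11 -3.3  -2.06] w 0.05036677338881336
```

>>> send_rows(commands=[[0.01,0.06,0,0,0,0,-0.15],[0.01,0.06,0,0,0,0,-0.15],[0.01,0.06,0,0,0,0,-0.15]])

```text
time: 11.05
ee_pos: [0.5854, 0.0622, 0.0247]
eef_rot: [0.757, 0.649, 0.057, -0.04]
ft_force: [-3.4, -13.6, 3.1]
width: 0.0501
```

```bash
python3 -c "
from h import *
import cv2
st()
cv2.imwrite('pics/t6.png',cv2.resize(r.camera('top')[130:230,210:330],None,fx=5,fy=5,interpolation=2))
cv2.imwrite('pics/s6.png',cv2.resize(r.camera('scene')[150:260,310:420],None,fx=5,fy=5,interpolation=2))
"
```

```text
t 11.05 rack xyz [0.0022 0.0242 0.0247] jaw ang -8.854391253639836 tool z in rack [ 0.012  0.138 -0.99 ] f x,y,z [ -1.19 -13.94   3.06] w 0.0500775045166729
```

View pics/t6.png

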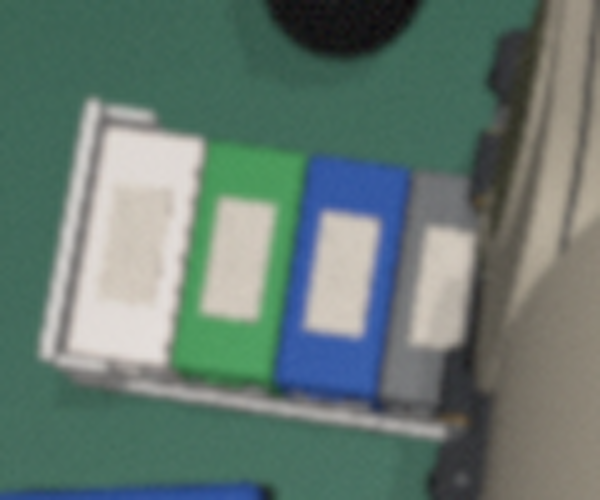

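View pics/s6.png

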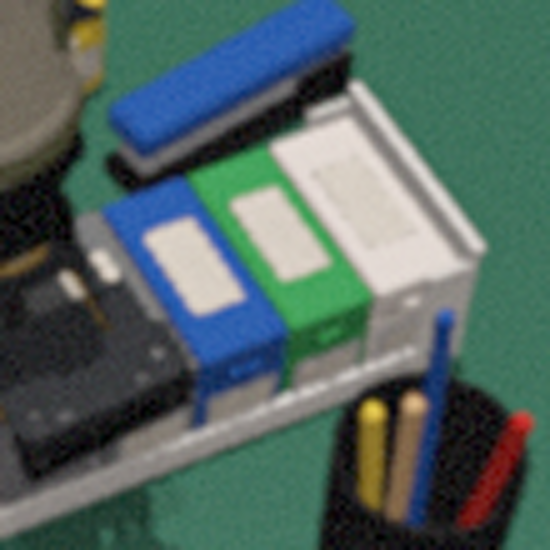

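>>> send_rows(commands=[[-0.02,-0.1,0,0,0,0,-0.15],[-0.03,-0.2,0,0,0,0,-0.15],[-0.05,-0.3,0,0,0,0,-0.15],[-0.08,-0.5,0,0,0,0,-0.15],[-0.15,-0.9,0,0,0,0,-0.15],[-0.15,-0.9,0.1,0,0,0,-0.15],[-0.1,-0.6,0.5,0,0,0,-0.15],[0,0,0.9,0,0,0,-0.15],[0,0,0.9,0,0,0,-0.15],[0,0,0.9,0,0,0,-0.15]])

```text
time: 11.98
ee_pos: [0.5636, -0.0437, 0.1238]
eef_rot: [0.755, 0.651, 0.057, -0.045]
ft_force: [2.0, 0.2, -0.4]
width: 0.0502
```

>>> send_rows(commands=[[0,-0.5,0.9,0,0,0,-0.15],[0,-0.9,0.9,0,0,0,-0.15],[0,-0.9,0.5,0,0,0,-0.15],[0,-0.9,0,0,0,0,-0.15],[0,-0.9,0,0,0,0,-0.15],[0,-0.9,0,0,0,0,-0.15],[0,-0.9,0,0,0,0,-0.15],[0,0,0,0,0,0,-0.15]])

```text
time: 12.65
ee_pos: [0.5657, -0.2262, 0.2079]
eef_rot: [0.751, 0.655, 0.066, -0.041]
ft_force: [-0.9, -0.9, 0.4]
width: 0.0504
```

```bash
python3 -c "
from h import *
import cv2
st()
a=r.camera('top');b=r.camera('scene');cv2.imwrite('pics/t7r.png',a);cv2.imwrite('pics/s7r.png',b)
cv2.imwrite('pics/t7.png',cv2.resize(a[130:240,210:350],None,fx=5,fy=5,interpolation=2))
cv2.imwrite('pics/s7.png',cv2.resize(b[120:280,200:440],None,fx=3.3,fy=3.3,interpolation=2))
"
```

```text
t 12.65 rack xyz [ 0.0288 -0.2635  0.2079] jaw ang -7.906972139202363 tool z in rack [ 0.022  0.154 -0.988] f x,y,z [-0.73 -1.05  0.4 ] w 0.050378680159805525
```

View pics/t7.png

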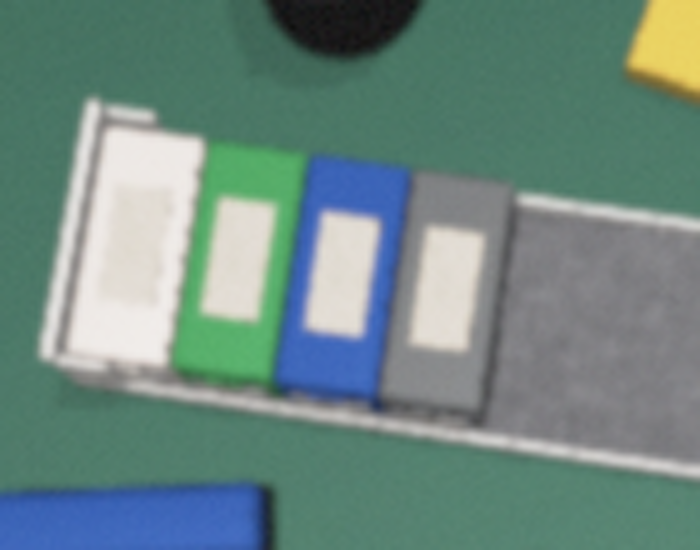

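View pics/s7.png

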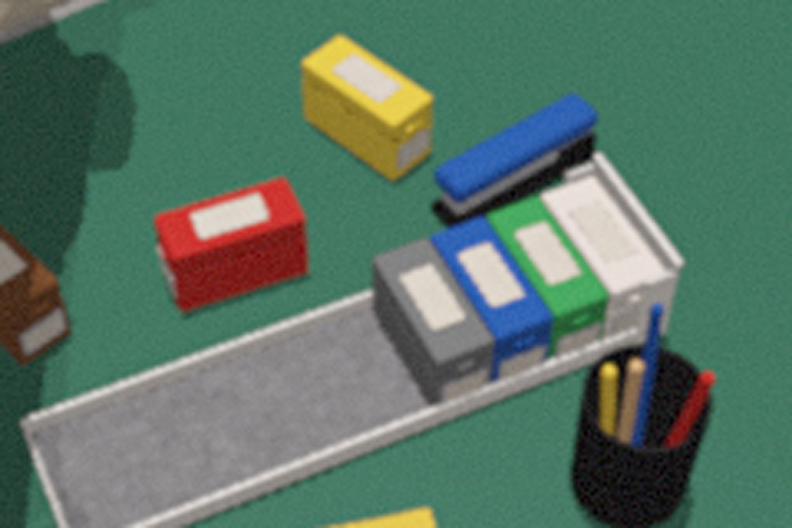

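```bash
python3 -c "
from h import *
import cv2
T=lambda p,z: ray('top',(p[0]/5+210-.4,p[1]/5+130-.4),z)
for n,p in dict(wfU=(104,125),wfL=(68,356),wgU=(205,137),wgL=(172,366),gbU=(307,155),gbL=(276,383),bgU=(411,170),bgL=(381,403),grU=(515,184),grL=(484,414)).items():print(n,F(T(p,.068)))
print('plate',F(T((93,100),.089)),F(T((42,357),.089)))
for c in('top','scene'):
  a=cv2.imread(f'pics/{c}0.png');b=cv2.imread(f'pics/{\"t\" if c==\"top\" else \"s\"}7r.png')
  for n,lo,hi in(('red',(0,120,100),(10,255,255)),('red2',(170,150,100),(180,255,255)),('yellow',(20,120,100),(32,255,255)),('blue',(105,150,60),(125,255,255)),('white',(0,0,165),(180,60,255))):
    for im in(a,b):
      m=cv2.inRange(cv2.cvtColor(im,cv2.COLOR_BGR2HSV),lo,hi)
      k,l,s,ce=cv2.connectedComponentsWithStats(m)
      print(c,n,[(int(s[i,4]),*np.round(ce[i],1).tolist()) for i in range(1,k) if s[i,4]>150 and 180<ce[i][0]<430 and 70<ce[i][1]<320])
"
```

```text
wfU [0.0492 0.2092 0.068 ]
wfL [-0.0503  0.2065  0.068 ]
wgU [0.0503 0.166  0.068 ]
wgL [-0.0479  0.1629  0.068 ]
gbU [0.049  0.1221 0.068 ]
gbL [-0.0485  0.1189  0.068 ]
bgU [0.0491 0.0777 0.068 ]
bgL [-0.0502  0.0745  0.068 ]
grU [0.0496 0.0336 0.068 ]
grL [-0.0483  0.0317  0.068 ]
plate [0.0543 0.211  0.089 ] [-0.0548  0.2123  0.089 ]
top red [(699, 334.8, 256.0)]
top red [(695, 334.8, 256.0)]
top red2 []
top red2 []
top yellow [(1187, 356.4, 133.6), (788, 259.8, 286.0)]
top yellow [(1186, 356.4, 133.6), (790, 260.0, 285.9)]
top blue [(551, 345.7, 196.1), (964, 229.9, 235.1)]
top blue [(524, 277.8, 185.9), (959, 230.0, 235.0)]
top white [(1073, 301.1, 186.8), (307, 325.1, 191.6), (301, 346.2, 194.9), (287, 367.5, 198.0), (171, 406.9, 223.2), (263, 334.8, 255.9), (267, 258.2, 286.4), (305, 411.7, 286.6)]
top white [(1192, 234.5, 179.1), (303, 257.1, 181.4), (282, 370.3, 177.7), (296, 277.9, 184.3), (307, 298.9, 187.3), (403, 331.3, 221.1), (271, 334.9, 256.0), (276, 258.2, 286.4)]
scene red [(969, 270.4, 194.1)]
scene red [(983, 270.5, 194.4)]
scene red2 []
scene red2 []
scene yellow [(877, 309.7, 152.5), (1428, 316.6, 295.5)]
scene yellow [(876, 309.8, 152.6), (1430, 316.7, 295.5)]
scene blue [(579, 355.7, 164.1), (556, 290.8, 231.2)]
scene blue [(580, 355.9, 164.0), (483, 350.1, 208.0)]
scene white [(199, 215.4, 90.3), (440, 267.2, 92.6), (173, 269.0, 185.1), (809, 328.5, 210.5), (191, 196.7, 196.7), (240, 307.6, 218.0), (246, 288.8, 225.0), (239, 269.9, 232.1), (227, 237.7, 273.6)]
scene white [(718, 382.6, 190.6), (172, 269.1, 185.1), (217, 365.4, 196.2), (227, 348.2, 202.9), (231, 330.6, 209.5), (291, 260.3, 227.5), (537, 291.1, 257.2)]
```

```bash
cat > m.py <<'E'
from h import *
import cv2,sys
def ang(P):
    P=np.array(P,np.float32);vx,vy,x0,y0=cv2.fitLine(P,cv2.DIST_HUBER,0,.01,.01).ravel()
    return np.degrees(np.arctan2(vy,vx)),(x0,y0)
def run(f):
    a=cv2.imread(f).astype(float);B,G,R=cv2.split(a)
    out={}
    # seams: subpixel crossing along image row between two colour signals
    def seam(sig,rows,c0,c1,z,mode):
        P=[]
        for v in rows:
            s=sig[v,c0(v):c1(v)]
            if mode=='step':
                d=np.abs(np.diff(s));i=d.argmax();w=d[max(0,i-2):i+3];u=c0(v)+max(0,i-2)+(w*np.arange(len(w))).sum()/w.sum()+.5
            else:
                i=s.argmax();lo=max(0,i-2);w=s[lo:i+3]-s[lo:i+3].min();u=c0(v)+lo+(w*np.arange(len(w))).sum()/w.sum()
            P.append(F(ray('top',(u,v),z))[:2]*1000)
        return P
    L=lambda u0,v0,u1,v1,w:(lambda v:int(round(u0+(u1-u0)*(v-v0)/(v1-v0)))-w)
    def do(n,sig,u0,v0,u1,v1,z,mode,w=4):
        P=seam(sig,range(v0+4,v1-3),L(u0,v0,u1,v1,w),L(u0,v0,u1,v1,-w),z,mode)
        P=np.array(P,np.float32);k=np.polyfit(P[:,0],P[:,1],1)
        k=np.polyfit(P[:,0],P[:,1],1,w=1/(1+np.abs(P[:,1]-np.polyval(k,P[:,0]))))
        print(n,"skew deg %.2f"%np.degrees(np.arctan(k[0])),"y@-50 %.1f y@+50 %.1f"%(np.polyval(k,-50),np.polyval(k,50)))
    do('white/green',R-G,251,158,244,203,.068,'step')
    do('green/blue',G-B,271,161,265,206,.068,'step')
    do('blue/grey',B-R,292,164,286,210,.068,'step')
    do('plate top outer',R-G,228,151,218,200,.089,'step')
    do('white front (dark line)',-(R+G+B),230,154,223,201,.068,'peak',3)
    do('open end lip',R+G+B,429,187,424,235,.006,'peak')
run(sys.argv[1])
E
python3 m.py pics/t7r.png
python3 - <<'E'
import cv2,numpy as np
from h import *
# lips: near-side lip in initial and final picture, brightest row per column
for f,c in(('pics/top0.png',(250,420)),('pics/t7r.png',(320,400))):
    a=cv2.imread(''+f).astype(float).sum(2);P=[]
    for u in range(*c):
        v0=int(205+ (u-234)*(235-207)/(424-234)); s=a[v0-4:v0+8,u];i=s.argmax();P.append(F(ray('top',(u,v0-4+i),.021))[:2]*1000)
    P=np.array(P);k=np.polyfit(P[:,1],P[:,0],1);r_=P[:,0]-np.polyval(k,P[:,1]);g=abs(r_)<1.5;k=np.polyfit(P[g,1],P[g,0],1);print(f,'lip skew deg',np.degrees(np.arctan(k[0])),'x at 0',k[1],g.mean())
E
```

```text
white/green skew deg 0.25 y@-50 163.3 y@+50 163.8
green/blue skew deg 0.38 y@-50 120.6 y@+50 121.3
blue/grey skew deg 0.34 y@-50 77.4 y@+50 78.0
plate top outer skew deg -0.15 y@-50 214.9 y@+50 214.7
white front (dark line) skew deg 0.09 y@-50 210.6 y@+50 210.7
open end lip skew deg 0.05 y@-50 -219.2 y@+50 -219.1
pics/top0.png lip skew deg 0.24000853867712252 x at 0 -52.991259990473885 0.4411764705882353
pics/t7r.png lip skew deg 0.1413223886242493 x at 0 -53.39345143877318 1.0
```

```bash
python3 -c "
from bench import r
print(r.close_job())"
```

```text
the job is handed in; nothing more can be done
None
```

I pushed the row of four boxes (grey at the back, then blue, green and white) about 140 mm along the rack until it stood against the end plate. I used the two part-open fingers, tilted and held low behind the grey box. I then backed off, lifted clear and handed the job in at about 13 s.

**At the plate:** The push force was about 7–9 N along the way and jumped to about 14 N when the row stopped. 14 N is inside the 10–20 N range where the rack could slide, but the plate and open-end edges measured within about 2 mm of where they started.

**Final row position:**

| Point checked (along the rack) | Measured | Expected |
|---|---|---|
| White box front face | about 207–210 mm | 210 mm |
| Grey box rear face | about 32–34 mm | 34 mm |
| Length of row | about 175–176 mm | 176 mm |

The boxes are upright and I could see no gaps between them.

**Other objects:** The spare red box, stapler and sticky notes are within 0.5 pixel of their starting places. The pen cup I checked only by eye, and it looked unmoved.

**Disagreements:**
- **Box angle:** Edges picked by hand suggested the boxes were turned by up to about 1.5°, roughly 2–3 mm across their width. A sub-pixel line fit gave 0.1–0.4°, under 1 mm. I relied on the fit and did not press the row a second time.
- **White/green seam:** The line fit read about 163.5 mm, against 166 mm expected. I put that down to bias in detecting that edge, because the other two seams agreed to about 1 mm.

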